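# Stand the multimeter up on its tilt stand and steady it

## Robot

A 6-joint arm with a two-finger parallel gripper is mounted at the origin on the work surface. World frame = base frame: x ahead of the robot, y to its left, z up, the work surface at z = 0. Lengths are in m, angles in rad, forces in N, time in s.
With the tool pointing down it reaches from about 0.25 to 0.8 m from the base axis. Payload 8.5 kg.
Tool frame: the origin (TCP) lies between the finger pads; the fingertips stand 25 mm ahead of it and the grasp point (between the pads) lies 6 mm ahead of it; z points along the fingers, y is the line along which they close (so a half turn about z gives the same grasp; the last joint's range is limited). The gripper opens to 85 mm and grips with 20 to 120 N. Pads are 22 mm wide; open, the fingers measure 114 mm over their backs; the gripper's body (76 mm by 85 mm) begins 54 mm behind the grasp point. The pads swing forward as they close: fully open they stand 13 mm farther back than shut.
Start: joints at [1.3, 0.238, -0.013, 1.319, 0, 1.571], TCP at [0.14, 0.506, 0.256] pointing down, gripper open.
Joint ranges: [-2.66, 2.66], [-1.03, 1.9], [-1.14, 1.46], [-1.82, 2.27], [-1.45, 1.34], [-3.14, 3.14]. Speed limits (rad/s): [2.22, 2.22, 2.79, 3.14, 3.14, 3.14].

## Interface

Orientations are given as a unit quaternion [w, x, y, z].
In Python, from station import arm gives the robot as it stands.
- The arm moves only by the tool play_rows, never from a script. Its argument "motion" is a list of rows, each an object of numbers: "tx", "ty", "tz": the shift along the world's x, y, z in units of 0.2 m (1.0 is 0.2 m); "spin": the turn about the world's z in units of 0.5 rad (1.0 is 0.5 rad); "claw": the opening, from -1 (shut) to 1 (fully open). In form: [{"tx": .., "ty": .., "tz": .., "spin": .., "claw": ..}, ...]. A call has 1 to 5 rows; each row shifts and turns the commanded pose from where the row before left it; what a row does not reach is not made up. A row lasts 1/8 s, in which the tool goes at most 62.5 mm and 10.7 degrees, less where a joint would pass 70% of its speed; a pose out of reach is approached as far as the arm can. A call with a number of a shift or a turn outside -1 to 1 is refused whole. A call with a gripper value outside its range is refused whole. The fingers move at their own pace and stop on an object; "squeeze" is the grip in N (left out, the last holds). Time passes only in rows, so rows that do not move let the fingers close. It gives the time, the measured TCP pose, the force, the opening and the grip force at its end, in the units of the state.
- arm.state(): the state, without advancing time (a new reading comes with each control period).
- arm.camera(name): name is "scene" or "top" or "wrist"; returns the picture (384x512x3 uint8, blue, green, red); there is no depth.
- arm.camera_model(name): a dict with "K" (3x3 intrinsics, pixels), "xyz" and "attitude" of the camera in the world. Camera axes: x right, y up, looking along -z (the intrinsics and any distortion apply to the point x, -y, -z); pixel columns grow to the right and rows downward; lengths in m; the calibration is good to about 2 mm. A picture is of the moment at which its call begins: read the wrist's pose just before it. camera_model takes no time and is no camera call; for the wrist camera it gives the pose at the moment of the call.
- arm.close_job(): hands the job in; it is judged then, once.
The state is a dict: "t": time; "q": joint angles; "dq": joint speeds; "joint_torque": joint torques, N m; "ee_pos": TCP position; "tool_rot": TCP orientation; "ft_force": force on the tool from outside, world axes, zero at the start; "ft_torque": the same for the moment, N m; "grip_width": opening from 0.0 (shut) to 1.0 (fully open); "gripper_force": force on a finger pad.
Only numpy, scipy, OpenCV 4.12 (cv2) and the standard library are available. Lean on these libraries where they do the work, as an engineer would, in place of code of your own. Each camera call takes 0.05 s, during which the arm holds its last target. There are 200 camera calls.

## Task

A handheld multimeter lies face down on the bench. While it still lies there, swing the tilt stand on its back out past its click until it is fully open against its stop; then tip the meter up so that it stands on the bottom end of its case, leaning back on the stand with the rubber foot on the bench. Steady it for someone about to plug in test leads: finish still gripping the meter by its upper half and pressing it firmly back onto its stand, keeping still and not letting go, and leave the solder reel, flux bottle and screwdriver undisturbed.

Things in the scene. Friction and masses are not known exactly. Their poses are not given: they have to be found in the camera images.
- meter: handheld multimeter in a rubber holster, a box 160 long (x) by 68 wide (y) by 38 thick (z) mm, loose, about 0.3 kg. Origin: centre of its face, on the bench at the start. x points to its top (display) end; the bottom (socket) end at x = -80 mm is the one it stands on in use. z points out of its back, up at the start
- meter_center (a point): centre of the meter's case, 19 mm from face and back; axes as meter. The case can be gripped across its 68 mm width by the ribbed sides, 45 mm from here towards the top end; in a light grip (4 to 5 N) it turns between the fingers as it is tipped up about its bottom end, until nearly upright; in a firm one (25 N) it turns with the hand
- meter_heel (a point): middle of the edge between the bottom end and the back of the meter (80 mm from its centre along -x, 19 mm along z); it comes down on the bench when the meter leans back on its stand
- stand (a joint): opening angle of the tilt stand, a black bail 40 mm wide hinged across the meter's back: 0 folded flat on the back (start), 0.70 rad fully open at its stop. A click spring drives it shut below 0.35 rad and open above that; swinging it takes 1 to 1.5 N at the foot
- stand_hinge (a point): hinge axis of the stand, along the meter's y, 25 mm from the middle of the case towards the top end and 5 mm above the back (43 mm above the face)
- foot_grip (a point): centre of the stand's rubber foot, a bar 12 long by 40 wide (y) by 14 high mm. Folded, it lies 90 mm from the hinge towards the bottom end, proud of the back (38 to 52 mm above the bench), and can be pinched across its 40 mm width from above. Opening swings it up and towards the top end. Axes: the stand's, the meter's when folded
- foot_edge (a point): lower outer edge of the rubber foot, which touches the bench when the meter stands; 96 mm from the hinge axis along the stand, 5 mm under it. Stand open and meter standing on meter_heel and foot_edge: it leans back 0.42 rad from vertical
- stand_foot: the rubber foot with its black strip, part of the stand; its origin lies on the hinge axis
- solder_reel: bystander: metal reel, 60 mm across, 46 mm high, standing on its flange; origin under its centre
- flux_bottle: bystander: white bottle with black cap, 48 mm across, 120 mm high; origin under its centre
- screwdriver: bystander: screwdriver 170 mm long lying on the bench; origin under its middle
Things that resemble listed ones, but are neither listed nor needed, are in the scene too. Of the things like the meter, leave any that is orange or pink; of the rest the smaller one is meant.

How it is judged:
On the way:
1. the stand is fully open while the meter still lies face down (value of joint stand above 0.64 rad and angle between meter_center's own z axis and vertical below 0.25 rad), for 0.2 s.
At the end, for the whole second after the job is handed in: Stand open at its stop (over 0.64 rad); meter leaning back 0.30 to 0.54 rad, still, heel edge and stand foot within 4 mm of the bench; foot pressed on the bench with over 1.5 N; fingers straddling the upper half of the case and holding it with over 3 N (value of joint stand above 0.64 rad and angle between meter_center's own x axis and vertical between 0.3 and 0.54 rad and angle between meter_center's own z axis and vertical above 1.75 rad and height (world z) of each of meter_heel, foot_edge below 0.004 m and contact force between stand_foot and bench above 1.5 N and contact force between the fingers and meter above 3 N and x of the grasp point in the frame of meter_center between 0 and 0.09 m and z of the grasp point in the frame of meter_center between -0.03 and 0.03 m and y of the grasp point in the frame of meter_center between -0.045 and 0.045 m and linear speed of meter below 0.02 m/s and angular speed of meter below 0.1 rad/s); the arm keeps its last pose, push and grip.
It fails at once if a bystander was pushed more than 25 mm (distance of any of solder_reel, flux_bottle, screwdriver from where it was at the start of the episode above 0.025 m).
It fails at once if the stand was crushed against the bench (over 40 N on its foot) (contact force between stand_foot and bench above 40 N).
It also fails if it takes over 67 s, if anything falls off the work surface, if the arm or the gripper's body presses on something with over 40 N, if the wrist force passes 120 N, or if a joint passes its speed limit or range.

## Working session

There is one attempt and no reset: what is moved stays moved. The work goes in short steps, Python scripts to look and compute and a tool call to move; the robot and the scene stay as the last step left them, time stands still between calls to the robot, and variables do not carry over. Pictures are saved under pics/ and viewed, at most 10 in all, crops included, and the job is handed in when it is done.

Besides the shell and the picture viewer there is one more tool, called by a JSON object that holds its "op" and its "data", one argument or row to a line. play_rows: Moves the arm, as the interface text tells. Shifts and turns lie within -1 to 1; 1 stands for 0.2 m of shift or 0.5 rad of turn. Its arguments: {"type":"object","properties":{"motion":{"type":"array"},"squeeze":{"type":"number"}},"required":["motion"]}

```bash
mkdir -p pics; ls; python3 - <<'E'
from station import arm
import cv2,numpy as np
s=arm.state();print({k:np.round(v,3) for k,v in s.items()})
a=arm.camera("scene");b=arm.camera("top")
for n in("scene","top"):
    m=arm.camera_model(n);print(n,m)
cv2.imwrite("pics/scene.png",a);cv2.imwrite("pics/top.png",b)
cv2.imwrite("pics/both.png",np.vstack([cv2.resize(a,(400,300)),cv2.resize(b,(400,300))]))
E
```

```text
pics
{'t': np.float64(0.0), 'q': array([ 1.3  ,  0.239, -0.014,  1.319, -0.   ,  1.571]), 'dq': array([ 0.   , -0.   , -0.   , -0.001,  0.   ,  0.   ]), 'joint_torque': array([ 0.0000e+00, -5.3877e+01,  3.4644e+01,  1.8000e-02, -0.0000e+00,
        0.0000e+00]), 'ee_pos': array([0.14 , 0.506, 0.256]), 'tool_rot': array([-0.   ,  0.135,  0.991, -0.001]), 'ft_force': array([ 0.361, -0.318,  0.481]), 'ft_torque': array([ 0.017, -0.022, -0.009]), 'gripper_force': np.float64(0.0), 'grip_width': np.float64(1.001)}
scene {'K': array([[439.53231839,   0.        , 255.07018602],
       [  0.        , 439.53231839, 187.67484005],
       [  0.        ,   0.        ,   1.        ]]), 'xyz': array([0.9369035 , 0.61924753, 1.2379531 ]), 'attitude': array([0.27638626, 0.09003806, 0.27009232, 0.91790736])}
top {'K': array([[366.52600847,   0.        , 254.55756295],
       [  0.        , 366.52600847, 190.9486076 ],
       [  0.        ,   0.        ,   1.        ]]), 'xyz': array([0.36698508, 0.00869081, 0.95183088]), 'attitude': array([ 0.71477689,  0.04275396, -0.06305605, -0.69519064])}
```

View pics/top.png

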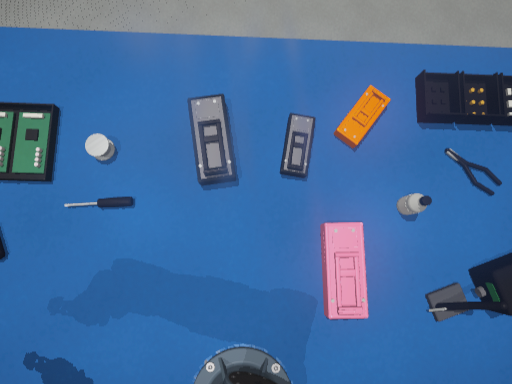

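View pics/scene.png

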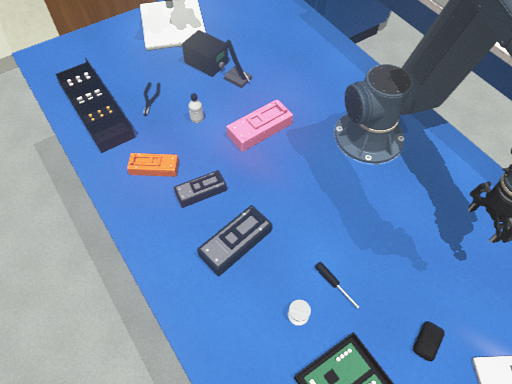

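The candidates in the top view are the large grey one (212,139), the small grey one (298,146), orange (363,116) and pink (345,270). By the description it is the small grey one at (298,146); I'll check that in a close crop.

```bash
cat > h.py <<'E'
import numpy as np,cv2
from scipy.spatial.transform import Rotation as R
from station import arm
def Rq(q): return R.from_quat(q,scalar_first=True)
def ray(m,u,v):
    K=m["K"];d=np.array([(u-K[0,2])/K[0,0],-(v-K[1,2])/K[1,1],-1.]);return np.array(m["xyz"]),Rq(m["attitude"]).apply(d)
def onz(m,u,v,z):
    o,d=ray(m,u,v);return o+d*(z-o[2])/d[2]
def proj(m,p):
    c=Rq(m["attitude"]).inv().apply(np.array(p)-m["xyz"]);K=m["K"]
    return np.array([K[0,2]-K[0,0]*c[0]/c[2],K[1,2]+K[1,1]*c[1]/c[2]])
E
python3 - <<'E'
from h import *
a=cv2.imread("pics/top.png");s=cv2.imread("pics/scene.png")
c1=cv2.resize(a[100:190,255:345],(400,400),interpolation=2);c2=cv2.resize(s[155:220,160:240],(400,325),interpolation=2)
cv2.imwrite("pics/crop.png",np.hstack([c1,np.vstack([c2,np.zeros((75,400,3),np.uint8)])]))
m=arm.camera_model("top")
sub=a[100:190,260:335];hsv=cv2.cvtColor(sub,cv2.COLOR_BGR2HSV)
mask=((hsv[...,1]<120)|(hsv[...,2]<70)).astype(np.uint8)
cs,_=cv2.findContours(mask,0,2);c=max(cs,key=cv2.contourArea)+np.array([260,100])
r=cv2.minAreaRect(c);print(r);b=cv2.boxPoints(r)
for p in b: print(p,onz(m,*p,.03))
print(onz(m,*r[0],.03))
E
```

```text
((297.6220703125, 145.09425354003906), (26.305824279785156, 60.820980072021484), 8.61564826965332)
[280.06192 173.1912 ] [ 0.55458635 -0.08041788  0.03      ]
[289.17325 113.05656] [ 0.71686869 -0.10205484  0.03      ]
[315.18222  116.997314] [ 0.70855222 -0.17099565  0.03      ]
[306.0709  177.13196] [ 0.54638786 -0.14757213  0.03      ]
[ 0.63054329 -0.12510317  0.03      ]
```

View pics/crop.png

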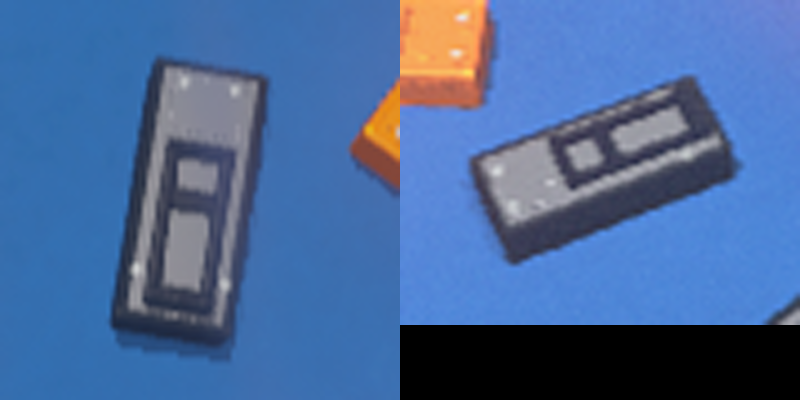

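The crop shows the small grey meter with its bail and foot bar at the end nearer the robot (crop y≈300), so its top end points away. Size comes out at 163×71 mm, which matches.

```bash
python3 - <<'E'
from h import *
s=arm.state();T=Rq(s["tool_rot"]).as_matrix();print(T.round(3))
th=np.arctan2(-.0225,.1622);c=np.array([.6305,-.125])
x=np.array([np.cos(th),np.sin(th)]);f=c-.065*x;print("foot",f,"grip",c+.045*x)
yaw=np.arctan2(T[1,1],T[0,1]);t=th+np.pi/2
d=[(t-yaw+k*np.pi) for k in(-2,-1,0,1)];print(th,yaw,d,"units",np.array(d)/.5)
print((np.r_[f,.2]-s["ee_pos"])/.2)
E
```

```text
[[-0.964  0.267 -0.   ]
 [ 0.267  0.964 -0.001]
 [ 0.    -0.001 -1.   ]]
foot [ 0.5661165  -0.11606887] grip [ 0.67507319 -0.13118309]
-0.13783800443770158 1.3000350856392284 [np.float64(-6.15026207046162), np.float64(-3.0086694168718267), np.float64(0.13292323671796646), np.float64(3.2745158903077596)] units [-12.30052414  -6.01733883   0.26584647   6.54903178]
[ 2.12890974 -3.10812668 -0.27876885]
```

{"op": "play_rows", "data": {
  "motion": [
    {"tx": 0.14, "ty": -0.207, "tz": 0, "spin": 0.04, "claw": 1},
    {"tx": 0.14, "ty": -0.207, "tz": 0, "spin": 0.04, "claw": 1},
    {"tx": 0.14, "ty": -0.207, "tz": 0, "spin": 0.04, "claw": 1},
    {"tx": 0.14, "ty": -0.207, "tz": 0, "spin": 0.04, "claw": 1},
    {"tx": 0.14, "ty": -0.207, "tz": 0, "spin": 0.04, "claw": 1}
  ]
}}

```text
t: 0.72
ee_pos: [0.2809, 0.2974, 0.2561]
tool_rot: [-0.0, 0.085, 0.996, -0.0]
ft_force: [0.3, 1.0, 0.2]
grip_width: 0.998
gripper_force: 0.0
```

{"op": "play_rows", "data": {
  "motion": [
    {"tx": 0.14, "ty": -0.207, "tz": 0, "spin": 0.02, "claw": 1},
    {"tx": 0.14, "ty": -0.207, "tz": 0, "spin": 0.02, "claw": 1},
    {"tx": 0.14, "ty": -0.207, "tz": 0, "spin": 0.02, "claw": 1},
    {"tx": 0.14, "ty": -0.207, "tz": 0, "spin": 0, "claw": 1},
    {"tx": 0.14, "ty": -0.207, "tz": 0, "spin": 0, "claw": 1}
  ]
}}

```text
t: 1.35
ee_pos: [0.421, 0.0903, 0.2562]
tool_rot: [-0.0, 0.07, 0.998, -0.0]
ft_force: [1.0, 0.1, -0.1]
grip_width: 1.0
gripper_force: 0.0
```

{"op": "play_rows", "data": {
  "motion": [
    {"tx": 0.14, "ty": -0.207, "tz": 0, "spin": 0, "claw": 1},
    {"tx": 0.14, "ty": -0.207, "tz": 0, "spin": 0, "claw": 1},
    {"tx": 0.14, "ty": -0.207, "tz": 0, "spin": 0, "claw": 1},
    {"tx": 0.14, "ty": -0.207, "tz": 0, "spin": 0, "claw": 1},
    {"tx": 0, "ty": 0, "tz": 0, "spin": 0, "claw": 1}
  ]
}}

```text
t: 1.98
ee_pos: [0.5336, -0.0763, 0.2552]
tool_rot: [-0.0, 0.072, 0.997, -0.0]
ft_force: [-0.1, -0.5, 0.5]
grip_width: 0.997
gripper_force: 0.0
```

```bash
python3 - <<'E'
from h import *
s=arm.state();print(s["t"],s["ee_pos"],s["q"].round(3),s["ft_force"])
m=arm.camera_model("wrist");a=arm.camera("wrist");cv2.imwrite("pics/w1.png",a)
np.savez("w1.npz",**m);print(m)
E
```

```text
1.975 [ 0.53364418 -0.0763217   0.25518295] [-1.420e-01  2.630e-01  1.800e-02  1.326e+00 -1.000e-03  2.000e-03] [-0.12064071 -0.47689179  0.45405884]
{'K': array([[332.2163324 ,   0.        , 257.74308049],
       [  0.        , 332.2163324 , 191.39728971],
       [  0.        ,   0.        ,   1.        ]]), 'xyz': array([ 0.46242116, -0.06665936,  0.37165041]), 'attitude': array([ 0.74852005, -0.10690972, -0.09238478,  0.64788356])}
```

View pics/w1.png

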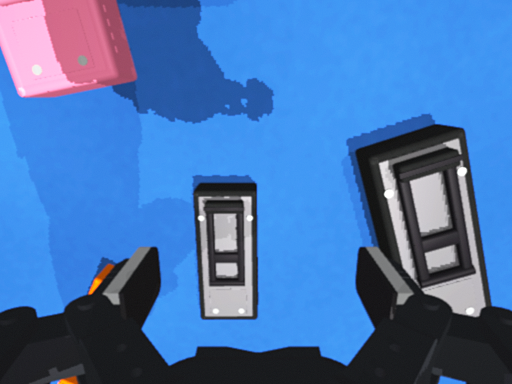

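The meter stands nearly parallel to the image columns, with its foot bar at about (225,205), top end at row 319 and sides at columns 195–257.

```bash
python3 - <<'E'
from h import *
m=dict(np.load("w1.npz"));a=cv2.imread("pics/w1.png")
cv2.imwrite("pics/w1c.png",cv2.resize(a[175:325,180:275],None,fx=4,fy=4,interpolation=2)) 
hsv=cv2.cvtColor(a,cv2.COLOR_BGR2HSV)
mask=((hsv[...,1]<100)|(hsv[...,2]<70)).astype(np.uint8);mask[:, :165]=0;mask[:,300:]=0;mask[335:]=0
cs,_=cv2.findContours(mask,0,2);c=max(cs,key=cv2.contourArea);r=cv2.minAreaRect(c);print(r)
for p in cv2.boxPoints(r): print(p,onz(m,*p,.038).round(4))
for p in[(225,201),(225,209),(207,205),(243,205)]: print(p,onz(m,*p,.052).round(4))
# screws
g=(a.min(2)>225).astype(np.uint8);g[:,:185]=0;g[:,270:]=0;g[330:]=0
n,_,st,ce=cv2.connectedComponentsWithStats(g)
for k in range(1,n):
  if st[k,4]>8: print(ce[k],onz(m,*ce[k],.038).round(4))
E
```

```text
((225.30177307128906, 250.53009033203125), (135.71328735351562, 61.21343231201172), 89.21517944335938)
[193.76846 183.09904] [ 0.5402 -0.1451  0.038 ]
[254.97617 182.26057] [ 0.5484 -0.0821  0.038 ]
[256.83508 317.96112] [ 0.712 -0.104  0.038]
[195.62738 318.79962] [ 0.7028 -0.1755  0.038 ]
(225, 201) [ 0.5599 -0.1143  0.052 ]
(225, 209) [ 0.5683 -0.1158  0.052 ]
(207, 205) [ 0.5614 -0.1331  0.052 ]
(243, 205) [ 0.5667 -0.097   0.052 ]
[249.  217.5] [ 0.5861 -0.0941  0.038 ]
[200.90909091 217.90909091] [ 0.5792 -0.1452  0.038 ]
[215.29166667 310.70833333] [ 0.6952 -0.1506  0.038 ]
[240.95652174 310.60869565] [ 0.6994 -0.1209  0.038 ]
```

View pics/w1c.png

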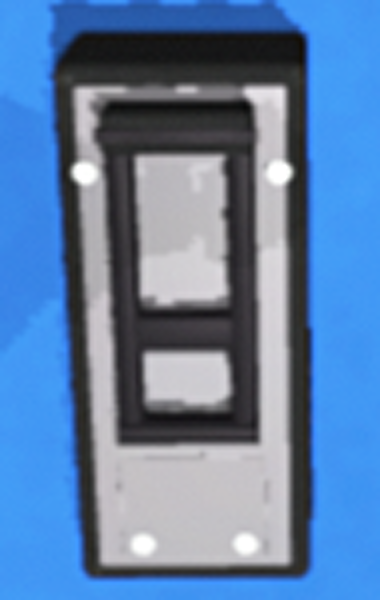

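{"op": "play_rows", "data": {
  "motion": [
    {"tx": 0.08, "ty": -0.103, "tz": -0.21, "spin": 0, "claw": 0.25},
    {"tx": 0.08, "ty": -0.103, "tz": -0.21, "spin": 0, "claw": 0.25},
    {"tx": 0, "ty": 0, "tz": -0.21, "spin": 0, "claw": 0.25},
    {"tx": 0, "ty": 0, "tz": -0.21, "spin": 0, "claw": 0.25},
    {"tx": 0, "ty": 0, "tz": 0, "spin": 0, "claw": 0.25}
  ],
  "squeeze": 5
}}

```text
t: 2.65
ee_pos: [0.5617, -0.1135, 0.0858]
tool_rot: [-0.003, 0.07, 0.998, 0.0]
ft_force: [-1.6, 0.1, -0.3]
grip_width: 0.629
gripper_force: 0.0
```

{"op": "play_rows", "data": {
  "motion": [
    {"tx": 0, "ty": 0, "tz": -0.025, "spin": 0, "claw": 0.25},
    {"tx": 0, "ty": 0, "tz": -0.025, "spin": 0, "claw": 0.25},
    {"tx": 0, "ty": 0, "tz": -0.025, "spin": 0, "claw": 0.25},
    {"tx": 0, "ty": 0, "tz": 0, "spin": 0, "claw": 0.25}
  ]
}}

```text
t: 3.15
ee_pos: [0.5644, -0.115, 0.0734]
tool_rot: [0.0, 0.07, 0.998, -0.0]
ft_force: [-0.4, -0.5, 0.4]
grip_width: 0.62
gripper_force: 0.0
```

```bash
python3 - <<'E'
from h import *
s=arm.state();print(s["t"],s["ee_pos"],s["ft_force"],s["grip_width"])
m=arm.camera_model("wrist");a=arm.camera("wrist");b=arm.camera("scene")
print(proj(m,[.5656,-.1175,.052]))
u,v=proj(arm.camera_model("scene"),[.5656,-.1175,.06]).astype(int)
c=cv2.resize(b[v-45:v+45,u-60:u+60],(400,300),interpolation=2)
cv2.imwrite("pics/w2.png",np.hstack([cv2.resize(a,(400,300)),c]))
E
```

```text
3.15 [ 0.56439123 -0.11496956  0.07340627] [-0.44018502 -0.47582101  0.42710404] 0.6199768893850973
[254.11537057 260.785599  ]
```

View pics/w2.png

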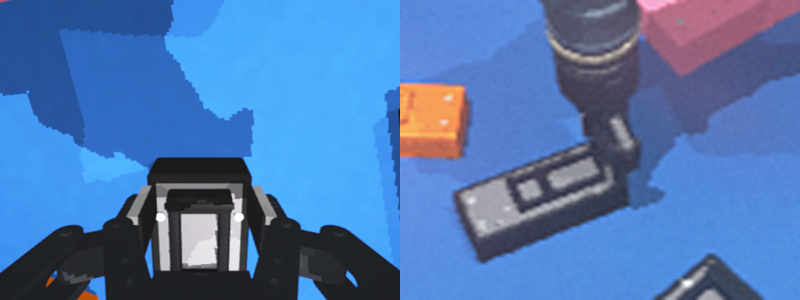

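The foot bar (167–233 in the left half) is centred between the fingertips (150 and 250). Next I'll lower and pinch.

{"op": "play_rows", "data": {
  "motion": [
    {"tx": 0.003, "ty": -0.005, "tz": -0.012, "spin": 0, "claw": 0.25},
    {"tx": 0.003, "ty": -0.005, "tz": -0.012, "spin": 0, "claw": 0.25},
    {"tx": 0, "ty": 0, "tz": -0.01, "spin": 0, "claw": 0.25},
    {"tx": 0, "ty": 0, "tz": 0, "spin": 0, "claw": 0.25}
  ],
  "squeeze": 5
}}

```text
t: 3.75
ee_pos: [0.5655, -0.1169, 0.0662]
tool_rot: [-0.0, 0.07, 0.998, 0.0]
ft_force: [-1.0, -0.5, 0.5]
grip_width: 0.628
gripper_force: 0.0
```

{"op": "play_rows", "data": {
  "motion": [
    {"tx": 0, "ty": 0, "tz": 0, "spin": 0, "claw": -0.3},
    {"tx": 0, "ty": 0, "tz": 0, "spin": 0, "claw": -0.3},
    {"tx": 0, "ty": 0, "tz": 0, "spin": 0, "claw": -0.3},
    {"tx": 0, "ty": 0, "tz": 0, "spin": 0, "claw": -0.3}
  ]
}}

```text
t: 4.25
ee_pos: [0.5656, -0.1169, 0.0666]
tool_rot: [0.0, 0.07, 0.998, -0.0]
ft_force: [-0.3, 0.4, 1.4]
grip_width: 0.462
gripper_force: 23.0
```

{"op": "play_rows", "data": {
  "motion": [
    {"tx": 0, "ty": 0, "tz": 0, "spin": 0, "claw": -0.06},
    {"tx": 0, "ty": 0, "tz": 0, "spin": 0, "claw": -0.08},
    {"tx": 0, "ty": 0, "tz": 0, "spin": 0, "claw": -0.08}
  ],
  "squeeze": 5
}}

```text
t: 4.62
ee_pos: [0.5656, -0.1169, 0.0665]
tool_rot: [-0.0, 0.07, 0.998, 0.0]
ft_force: [-0.3, 1.1, 1.6]
grip_width: 0.46
gripper_force: 12.6
```

{"op": "play_rows", "data": {
  "motion": [
    {"tx": 0.002, "ty": 0, "tz": 0.045, "spin": 0, "claw": -0.08},
    {"tx": 0.007, "ty": -0.001, "tz": 0.0445, "spin": 0, "claw": -0.08},
    {"tx": 0.011, "ty": -0.0015, "tz": 0.0435, "spin": 0, "claw": -0.08},
    {"tx": 0.015, "ty": -0.002, "tz": 0.042, "spin": 0, "claw": -0.08},
    {"tx": 0, "ty": 0, "tz": 0, "spin": 0, "claw": -0.08}
  ]
}}

```text
t: 5.25
ee_pos: [0.5732, -0.118, 0.1023]
tool_rot: [0.001, 0.07, 0.998, -0.0]
ft_force: [1.1, -1.0, -0.1]
grip_width: 0.461
gripper_force: 12.3
```

```bash
python3 - <<'E'
from h import *
b=arm.camera("scene")
u,v=proj(arm.camera_model("scene"),[.60,-.12,.06]).astype(int)
cv2.imwrite("pics/s3.png",cv2.resize(b[v-50:v+50,u-70:u+70],(700,500),interpolation=2))
E
```

```text
(no output)
```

View pics/s3.png

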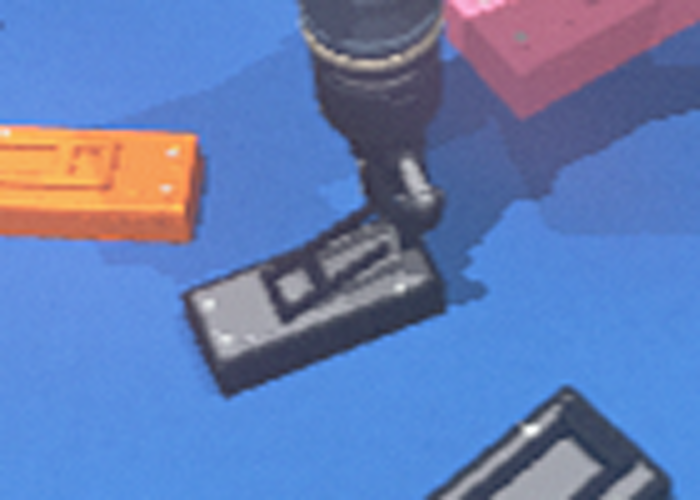

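The crop shows the stand rising with the foot pinched at about (400,200), while the meter still lies flat. I'll carry on past the click.

{"op": "play_rows", "data": {
  "motion": [
    {"tx": 0.019, "ty": -0.003, "tz": 0.04, "spin": 0, "claw": -0.08},
    {"tx": 0.023, "ty": -0.003, "tz": 0.0385, "spin": 0, "claw": -0.08},
    {"tx": 0.02, "ty": -0.003, "tz": 0.026, "spin": 0, "claw": -0.08},
    {"tx": 0, "ty": 0, "tz": 0, "spin": 0, "claw": -0.08},
    {"tx": 0, "ty": 0, "tz": 0, "spin": 0, "claw": 0.3}
  ]
}}

```text
t: 5.92
ee_pos: [0.5848, -0.1197, 0.1222]
tool_rot: [-0.0, 0.07, 0.998, -0.0]
ft_force: [1.0, 0.7, -1.0]
grip_width: 0.65
gripper_force: 0.0
```

{"op": "play_rows", "data": {
  "motion": [
    {"tx": 0, "ty": 0, "tz": 0, "spin": 0, "claw": 0.4},
    {"tx": 0, "ty": 0, "tz": 0, "spin": 0, "claw": 0.4},
    {"tx": 0, "ty": 0, "tz": 0.25, "spin": 0, "claw": 1},
    {"tx": 0, "ty": 0, "tz": 0.2, "spin": 0, "claw": 1},
    {"tx": 0, "ty": 0, "tz": 0, "spin": 0, "claw": 1}
  ]
}}

```text
t: 6.55
ee_pos: [0.5865, -0.12, 0.2157]
tool_rot: [0.003, 0.07, 0.998, -0.0]
ft_force: [0.2, -0.4, -0.1]
grip_width: 0.999
gripper_force: 0.0
```

```bash
python3 - <<'E'
from h import *
s=arm.state();print(s["ee_pos"],s["t"])
m=arm.camera_model("wrist");a=arm.camera("wrist");np.savez("w4.npz",**m)
b=arm.camera("scene")
u,v=proj(arm.camera_model("scene"),[.62,-.12,.06]).astype(int)
c=cv2.resize(b[v-45:v+45,u-60:u+60],(400,300),interpolation=2)
cv2.imwrite("pics/w4f.png",a)
cv2.imwrite("pics/w4.png",np.hstack([cv2.resize(a,(400,300)),c]))
x=np.array([.990,-.139]);c=np.array([.630,-.1265])
for nm,d,z in(("top",.08,.038),("bot",-.08,.038),("footopen",.025-.069,.101),("foot.6",.025-.0743,.094)): print(nm,proj(m,np.r_[c+d*x,z])*400/512)
E
```

```text
[ 0.58652973 -0.1200092   0.21566867] 6.55
top [201.7093548  229.74505962]
bot [201.60769782 106.02135155]
footopen [201.68811044 153.37940474]
foot.6 [201.67654409 145.85831694]
```

View pics/w4.png

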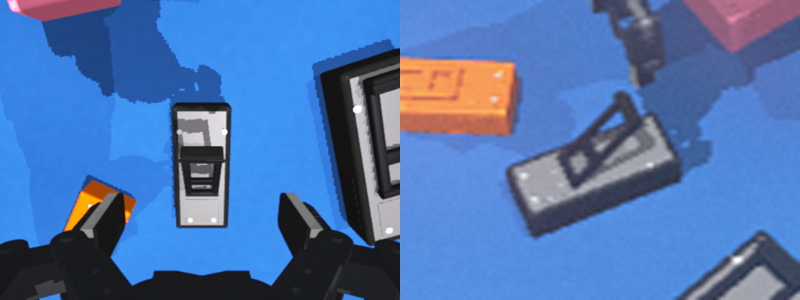

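The wrist view shows the stand open, with its foot at about (201,151) against a predicted (201.7,153). The meter hasn't moved. Next I'll move over the upper-half grip and descend.

{"op": "play_rows", "data": {
  "motion": [
    {"tx": 0.22, "ty": -0.032, "tz": 0, "spin": 0, "claw": 1},
    {"tx": 0.22, "ty": -0.032, "tz": 0, "spin": 0, "claw": 1},
    {"tx": 0, "ty": 0, "tz": -0.2, "spin": 0, "claw": 1},
    {"tx": 0, "ty": 0, "tz": -0.2, "spin": 0, "claw": 1},
    {"tx": 0, "ty": 0, "tz": 0, "spin": 0, "claw": 1}
  ]
}}

```text
t: 7.28
ee_pos: [0.6702, -0.1319, 0.1276]
tool_rot: [-0.004, 0.07, 0.998, 0.0]
ft_force: [-1.0, -0.2, 0.4]
grip_width: 1.002
gripper_force: 0.0
```

{"op": "play_rows", "data": {
  "motion": [
    {"tx": 0, "ty": 0, "tz": -0.2, "spin": 0, "claw": 1},
    {"tx": 0, "ty": 0, "tz": -0.15, "spin": 0, "claw": 1},
    {"tx": 0, "ty": 0, "tz": -0.1, "spin": 0, "claw": 1},
    {"tx": 0, "ty": 0, "tz": -0.07, "spin": 0, "claw": 1},
    {"tx": 0, "ty": 0, "tz": 0, "spin": 0, "claw": 1}
  ]
}}

```text
t: 7.9
ee_pos: [0.6728, -0.1325, 0.0283]
tool_rot: [-0.0, 0.07, 0.998, -0.0]
ft_force: [-0.1, 1.0, -0.2]
grip_width: 1.0
gripper_force: 0.0
```

{"op": "play_rows", "data": {
  "motion": [
    {"tx": 0, "ty": 0, "tz": 0, "spin": 0, "claw": 0.62},
    {"tx": 0, "ty": 0, "tz": 0, "spin": 0, "claw": 0.6},
    {"tx": 0, "ty": 0, "tz": 0, "spin": 0, "claw": 0.6}
  ],
  "squeeze": 5
}}

```text
t: 8.28
ee_pos: [0.6736, -0.1324, 0.0292]
tool_rot: [0.001, 0.07, 0.998, -0.0]
ft_force: [-0.1, 1.8, 1.0]
grip_width: 0.801
gripper_force: 0.6
```

{"op": "play_rows", "data": {
  "motion": [
    {"tx": 0, "ty": 0, "tz": 0, "spin": 0, "claw": 0.585},
    {"tx": 0, "ty": 0, "tz": 0, "spin": 0, "claw": 0.585}
  ]
}}

```text
t: 8.52
ee_pos: [0.6735, -0.1324, 0.0292]
tool_rot: [0.001, 0.07, 0.998, 0.0]
ft_force: [0.7, 1.5, 6.3]
grip_width: 0.795
gripper_force: 10.7
```

{"op": "play_rows", "data": {
  "motion": [
    {"tx": 0, "ty": 0, "tz": 0, "spin": 0, "claw": 0.594},
    {"tx": 0, "ty": 0, "tz": 0.005, "spin": 0, "claw": 0.594},
    {"tx": 0, "ty": 0, "tz": 0, "spin": 0, "claw": 0.594}
  ]
}}

```text
t: 8.9
ee_pos: [0.6728, -0.1324, 0.0291]
tool_rot: [-0.0, 0.07, 0.998, -0.0]
ft_force: [0.5, 1.9, 0.5]
grip_width: 0.792
gripper_force: 0.7
```

{"op": "play_rows", "data": {
  "motion": [
    {"tx": 0, "ty": 0, "tz": 0, "spin": 0, "claw": 0.589},
    {"tx": 0, "ty": 0, "tz": 0, "spin": 0, "claw": 0.589}
  ]
}}

```text
t: 9.15
ee_pos: [0.6728, -0.1324, 0.0292]
tool_rot: [-0.0, 0.07, 0.998, -0.0]
ft_force: [-0.6, 1.2, 0.0]
grip_width: 0.798
gripper_force: 5.3
```

```bash
python3 - <<'E'
import numpy as np
def tab(x0,z0,ths):
    r,a=np.hypot(x0,z0),np.arctan2(z0,x0);p=np.c_[r*np.cos(a+ths),r*np.sin(a+ths)];d=np.diff(p,axis=0)/200
    for t,(u,v) in zip(ths[1:],d): print(round(t,2),"tx %.3f ty %.4f tz %.3f"%(u*.990,-u*.139,v))
tab(123,24,np.linspace(0,np.pi/2,16));print();tab(14,123,np.linspace(0,.42,6))
E
```

```text
0.1 tx -0.016 ty 0.0022 tz 0.064
0.21 tx -0.022 ty 0.0031 tz 0.062
0.31 tx -0.029 ty 0.0040 tz 0.059
0.42 tx -0.034 ty 0.0048 tz 0.056
0.52 tx -0.040 ty 0.0056 tz 0.052
0.63 tx -0.045 ty 0.0063 tz 0.047
0.73 tx -0.050 ty 0.0070 tz 0.042
0.84 tx -0.054 ty 0.0076 tz 0.037
0.94 tx -0.057 ty 0.0081 tz 0.031
1.05 tx -0.060 ty 0.0085 tz 0.025
1.15 tx -0.062 ty 0.0088 tz 0.018
1.26 tx -0.064 ty 0.0090 tz 0.011
1.36 tx -0.065 ty 0.0091 tz 0.005
1.47 tx -0.065 ty 0.0091 tz -0.002
1.57 tx -0.064 ty 0.0090 tz -0.009

0.08 tx -0.051 ty 0.0072 tz 0.004
0.17 tx -0.051 ty 0.0072 tz -0.001
0.25 tx -0.051 ty 0.0072 tz -0.005
0.34 tx -0.051 ty 0.0071 tz -0.009
0.42 tx -0.050 ty 0.0070 tz -0.014
```

{"op": "play_rows", "data": {
  "motion": [
    {"tx": -0.016, "ty": 0.002, "tz": 0.064, "spin": 0, "claw": 0.589},
    {"tx": -0.022, "ty": 0.003, "tz": 0.062, "spin": 0, "claw": 0.589},
    {"tx": -0.029, "ty": 0.004, "tz": 0.059, "spin": 0, "claw": 0.589},
    {"tx": -0.034, "ty": 0.005, "tz": 0.056, "spin": 0, "claw": 0.589},
    {"tx": 0, "ty": 0, "tz": 0, "spin": 0, "claw": 0.589}
  ]
}}

```text
t: 9.78
ee_pos: [0.653, -0.1298, 0.0792]
tool_rot: [0.001, 0.07, 0.998, -0.0]
ft_force: [1.9, -0.3, -0.8]
grip_width: 0.795
gripper_force: 5.4
```

```bash
python3 - <<'E'
from h import *
b=arm.camera("scene")
u,v=proj(arm.camera_model("scene"),[.62,-.12,.06]).astype(int)
cv2.imwrite("pics/s5.png",cv2.resize(b[v-50:v+50,u-70:u+70],(700,500),interpolation=2))
E
```

```text
(no output)
```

View pics/s5.png

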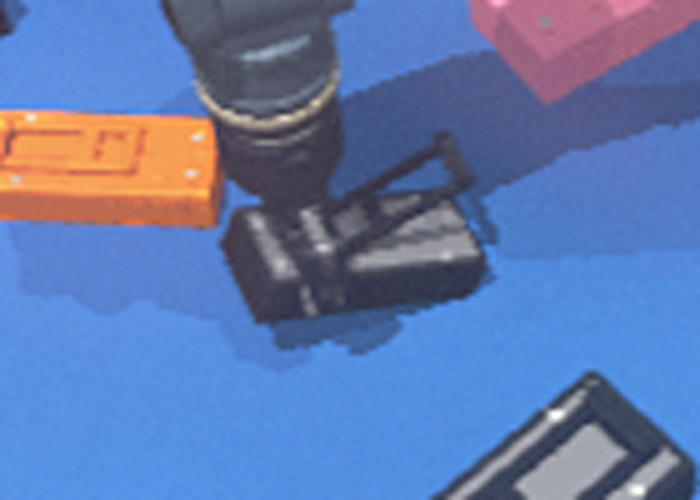

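The meter is tipping about its bottom end at (480,270), held at (320,250) with the stand open. I'll continue the arc.

{"op": "play_rows", "data": {
  "motion": [
    {"tx": -0.04, "ty": 0.0055, "tz": 0.052, "spin": 0, "claw": 0.589},
    {"tx": -0.045, "ty": 0.0065, "tz": 0.047, "spin": 0, "claw": 0.589},
    {"tx": -0.05, "ty": 0.007, "tz": 0.042, "spin": 0, "claw": 0.589},
    {"tx": -0.054, "ty": 0.0075, "tz": 0.037, "spin": 0, "claw": 0.589},
    {"tx": 0, "ty": 0, "tz": 0, "spin": 0, "claw": 0.589}
  ]
}}

```text
t: 10.45
ee_pos: [0.6143, -0.1243, 0.1141]
tool_rot: [0.0, 0.07, 0.998, -0.0]
ft_force: [0.7, -0.1, -0.9]
grip_width: 0.792
gripper_force: 5.4
```

{"op": "play_rows", "data": {
  "motion": [
    {"tx": -0.057, "ty": 0.008, "tz": 0.031, "spin": 0, "claw": 0.589},
    {"tx": -0.06, "ty": 0.0085, "tz": 0.025, "spin": 0, "claw": 0.589},
    {"tx": -0.062, "ty": 0.009, "tz": 0.018, "spin": 0, "claw": 0.589},
    {"tx": -0.064, "ty": 0.009, "tz": 0.011, "spin": 0, "claw": 0.589},
    {"tx": 0, "ty": 0, "tz": 0, "spin": 0, "claw": 0.589}
  ]
}}

```text
t: 11.08
ee_pos: [0.5654, -0.1173, 0.1307]
tool_rot: [-0.0, 0.07, 0.998, -0.0]
ft_force: [0.2, -0.3, 1.7]
grip_width: 0.797
gripper_force: 5.9
```

```bash
python3 - <<'E'
from h import *
for i in range(3): cv2.imwrite("pics/s6.png",arm.camera("scene"))
cv2.imwrite("pics/t6.png",arm.camera("top"));cv2.imwrite("pics/w6.png",arm.camera("wrist"))
s=arm.state();print(s["ee_pos"],s["ft_force"],s["gripper_force"])
E
```

```text
[ 0.56691682 -0.11758328  0.13032288] [ 0.96419491 -0.08883829  4.55785767] 6.166962236166
```

{"op": "play_rows", "data": {
  "motion": [
    {"tx": -0.065, "ty": 0.009, "tz": 0.009, "spin": 0, "claw": 0.589},
    {"tx": -0.065, "ty": 0.009, "tz": -0.002, "spin": 0, "claw": 0.589},
    {"tx": -0.064, "ty": 0.009, "tz": -0.009, "spin": 0, "claw": 0.589},
    {"tx": 0, "ty": 0, "tz": 0, "spin": 0, "claw": 0.589}
  ]
}}

```text
t: 11.82
ee_pos: [0.5258, -0.1118, 0.1297]
tool_rot: [-0.001, 0.07, 0.998, 0.0]
ft_force: [-0.8, 0.2, 2.4]
grip_width: 0.798
gripper_force: 3.6
```

```bash
python3 - <<'E'
from h import *
b=arm.camera("scene");w=arm.camera("wrist")
s=arm.state();print(s["ee_pos"],s["ft_force"],s["gripper_force"])
u,v=proj(arm.camera_model("scene"),[.53,-.11,.08]).astype(int)
cv2.imwrite("pics/s7.png",b);cv2.imwrite("pics/w7.png",w)
# predicted pixels for upright pose: P on bench
ms=arm.camera_model("scene");c=np.array([.630,-.1265]);x=np.array([.990,-.139]);y=np.array([.139,.990])
P=c-.08*x
for nm,dx,dy,z in(("face bot L",0,.034,0),("face top L",0,.034,.16),("heel L",-.038,.034,0),("back top L",-.038,.034,.16)): print(nm,proj(ms,np.r_[P+dx*x+dy*y,z]).round(1)-[u-70,v-50])
cv2.imwrite("pics/s7c.png",np.hstack([cv2.resize(b[v-50:v+50,u-70:u+70],(420,300),interpolation=2),cv2.resize(w,(380,300))]))
E
```

```text
[ 0.52708053 -0.11198883  0.12971645] [-0.89313839  0.84788001  2.8492952 ] 3.679334633052349
face bot L [69.4 73.3]
face top L [67.4 44.9]
heel L [79.7 69.3]
back top L [78.8 40.6]
```

{"op": "play_rows", "data": {
  "motion": [
    {"tx": -0.051, "ty": 0.007, "tz": 0.004, "spin": 0, "claw": 0.589},
    {"tx": -0.051, "ty": 0.007, "tz": -0.001, "spin": 0, "claw": 0.589},
    {"tx": -0.051, "ty": 0.007, "tz": -0.005, "spin": 0, "claw": 0.589},
    {"tx": 0, "ty": 0, "tz": 0, "spin": 0, "claw": 0.589}
  ]
}}

```text
t: 12.42
ee_pos: [0.4959, -0.1077, 0.1293]
tool_rot: [-0.0, 0.07, 0.998, -0.0]
ft_force: [-0.3, -0.6, -2.0]
grip_width: 0.797
gripper_force: 3.3
```

{"op": "play_rows", "data": {
  "motion": [
    {"tx": -0.051, "ty": 0.007, "tz": -0.009, "spin": 0, "claw": 0.589},
    {"tx": -0.04, "ty": 0.006, "tz": -0.01, "spin": 0, "claw": 0.589},
    {"tx": 0, "ty": 0, "tz": 0, "spin": 0, "claw": 0.589}
  ]
}}

```text
t: 12.8
ee_pos: [0.478, -0.1051, 0.1255]
tool_rot: [-0.0, 0.07, 0.998, -0.0]
ft_force: [0.0, 0.5, 0.2]
grip_width: 0.793
gripper_force: 0.0
```

```bash
python3 - <<'E'
from h import *
b=arm.camera("scene");w=arm.camera("wrist")
s=arm.state();print(s["ee_pos"],s["ft_force"],s["ft_torque"],s["gripper_force"])
ms=arm.camera_model("scene");u,v=proj(ms,[.50,-.11,.08]).astype(int)
cv2.imwrite("pics/s8.png",b);cv2.imwrite("pics/w8.png",w)
mw=arm.camera_model("wrist");c=np.array([.630,-.1265]);x=np.array([.990,-.139]);y=np.array([.139,.990])
H=c-.118*x;l=.42
def pt(ax,ay,az): # meter coords from heel: ax up along case, az out of back
    return np.r_[H+(-ax*np.sin(l)-az*np.cos(l))*x*1+ay*y, ax*np.cos(l)-az*np.sin(l)]
for nm,p in(("heel L",pt(0,.034,0)),("back top L",pt(.16,.034,0)),("face top L",pt(.16,.034,-.038)),("face bot L",pt(0,.034,-.038)),("foot",np.r_[H-.105*x+.02*y,0])):
    print(nm,p.round(3),((proj(ms,p)-[u-50,v-45])*[4.2,4.2]).round(0),(proj(mw,p)*380/512).round(0)+[420,0])
cv2.imwrite("pics/s8c.png",np.hstack([cv2.resize(b[v-45:v+45,u-50:u+50],(420,378),interpolation=2),cv2.copyMakeBorder(cv2.resize(w,(380,285)),0,93,0,0,0)]))
E
```

```text
[ 0.47883701 -0.10530142  0.12565663] [-0.42266998 -0.33654486  0.7573093 ] [-0.00267968  0.12871765  0.04892071] 0.0
heel L [ 0.518 -0.076  0.   ] [217. 287.] [644. 174.]
back top L [ 0.453 -0.067  0.146] [294. 148.] [694. 173.]
face top L [ 0.488 -0.072  0.162] [251. 151.] [698. 268.]
face bot L [ 0.552 -0.081  0.015] [177. 292.] [645. 211.]
foot [ 0.412 -0.076  0.   ] [327. 228.] [633.  72.]
```

View pics/s8c.png

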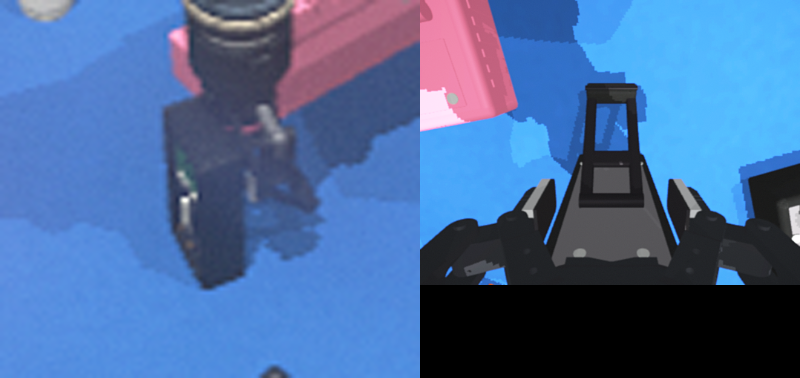

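```bash
python3 - <<'E'
from h import *
ms=arm.camera_model("scene");mw=arm.camera_model("wrist");u,v=proj(ms,[.50,-.11,.08]).astype(int)
f=lambda a,b:(u-50+a/4.2,v-45+b/4.2)
c=np.array([.630,-.1265]);x=np.array([.990,-.139]);y=np.array([.139,.990]);P0=c-.08*x
for n,p in(("facebotL",(208,290)),("heelL",(243,277))):
    w=onz(ms,*f(*p),0.)[:2];print(n,w.round(4),"along x from P0",((w-P0)@x).round(4),"y",((w-P0)@y).round(4))
for n,p in(("facetopL",(207,150)),("facetopR",(165,107)),("backtopL",(243,140))):
    w=onz(ms,*f(*p),.16)[:2];print(n,w.round(4),((w-P0)@x).round(4),((w-P0)@y).round(4))
# wrist: foot top bar and back-panel, pixel in wrist
g=lambda a,b:((a-420)*512/380,b*512/380)
o,d1=ray(mw,*g(588,86));_,d2=ray(mw,*g(637,86))
# foot width 40mm -> depth
s=.040/np.linalg.norm(d1-d2);p=o+s*(d1+d2)/2;print("foot by width",p.round(4),"x rel",((p[:2]-P0)@x).round(4))
_,d1=ray(mw,*g(582,160));_,d2=ray(mw,*g(644,160))
print(o, "tcp rel",((arm.state()["ee_pos"][:2]-P0)@x).round(4))
E
```

```text
facebotL [ 0.5257 -0.0779] along x from P0 -0.0301 y 0.0336
heelL [ 0.4955 -0.073 ] along x from P0 -0.0607 y 0.0342
facetopL [ 0.5138 -0.0917] -0.04 0.0183
facetopR [ 0.5184 -0.1427] -0.0283 -0.0316
backtopL [ 0.4866 -0.0851] -0.0677 0.0211
foot by width [ 0.42   -0.0966  0.036 ] x rel -0.1321
[ 0.40742749 -0.09587901  0.24203784] tcp rel -0.0726
```

The view shows the meter upright: front edge 30 mm in from its start, foot about 36 mm off the bench. The light grip has slid to its back edge. I'll release, push it over onto the stand from the face side, then regrip it firmly.

{"op": "play_rows", "data": {
  "motion": [
    {"tx": 0, "ty": 0, "tz": 0, "spin": 0, "claw": 0.9},
    {"tx": 0, "ty": 0, "tz": 0, "spin": 0, "claw": 1},
    {"tx": 0, "ty": 0, "tz": 0.15, "spin": 0, "claw": 1},
    {"tx": 0, "ty": 0, "tz": 0.25, "spin": 0, "claw": 1},
    {"tx": 0, "ty": 0, "tz": 0.1, "spin": 0, "claw": 1}
  ]
}}

```text
t: 13.52
ee_pos: [0.4799, -0.1055, 0.2282]
tool_rot: [0.002, 0.07, 0.998, -0.0]
ft_force: [-0.4, 0.2, 0.6]
grip_width: 0.996
gripper_force: 0.0
```

{"op": "play_rows", "data": {
  "motion": [
    {"tx": 0.17, "ty": -0.024, "tz": 0, "spin": 0, "claw": -1},
    {"tx": 0.17, "ty": -0.024, "tz": 0, "spin": 0, "claw": -1},
    {"tx": 0.17, "ty": -0.024, "tz": 0, "spin": 0, "claw": -1},
    {"tx": 0, "ty": 0, "tz": 0, "spin": 0, "claw": -1}
  ]
}}

```text
t: 14.02
ee_pos: [0.5826, -0.1199, 0.2246]
tool_rot: [-0.0, 0.07, 0.998, -0.0]
ft_force: [-0.2, 0.5, -0.7]
grip_width: 0.145
gripper_force: 0.0
```

```bash
python3 - <<'E'
from h import *
s=arm.state();print(s["t"],s["ee_pos"],s["ft_force"],s["grip_width"])
ms=arm.camera_model("top");a=arm.camera("top");b=arm.camera("scene");mw=arm.camera_model("wrist");w=arm.camera("wrist")
cv2.imwrite("pics/t9.png",a);cv2.imwrite("pics/w9.png",w);cv2.imwrite("pics/s9.png",b);np.savez("w9.npz",**mw)
hsv=cv2.cvtColor(w,cv2.COLOR_BGR2HSV);k=((hsv[...,1]<100)|(hsv[...,2]<60)).astype(np.uint8)
n,_,st,ce=cv2.connectedComponentsWithStats(k)
for i in range(1,n):
    if st[i,4]>300: print(st[i],ce[i].round(0))
# predicted foot/heel/top pixels for upright at rel -.030
c=np.array([.630,-.1265]);x=np.array([.990,-.139]);P0=c-.08*x
for nm,r,z in(("foot",-.131,.036),("foot top",-.131,.05),("backtop",-.068,.16),("facetop",-.03,.16)): print(nm,proj(mw,np.r_[P0+r*x,z]).round(0),proj(ms,np.r_[P0+r*x,z]).round(0))
for r in range(60,200,8): print(''.join('#' if q else '.' for q in k[r*1,150:360:4]))
E
```

```text
14.025 [ 0.58261747 -0.11988177  0.22463776] [-0.1658789   0.47858244 -0.65250069] 0.14538594366621962
[  194     0   128   128 10771] [257.  81.]
[  405    71   107   244 19701] [468. 187.]
[    0   234   512   150 38883] [255. 336.]
foot [258. -20.] [286. 225.]
foot top [258. -26.] [287. 225.]
backtop [259.  41.] [297. 194.]
facetop [259. 118.] [300. 177.]
...........################################..........
...........################################..........
............###############################..........
............###############################..........
............###############################..........
............###############################..........
............###############################..........
............###############################..........
............##############################...........
.....................................................
.....................................................
.....................................................
.....................................................
.....................................................
.....................................................
.....................................................
.....................................................
.....................................................
```

{"op": "play_rows", "data": {
  "motion": [
    {"tx": 0, "ty": 0, "tz": -0.22, "spin": 0, "claw": -1},
    {"tx": 0, "ty": 0, "tz": -0.2, "spin": 0, "claw": -1},
    {"tx": -0.09, "ty": 0.0125, "tz": 0, "spin": 0, "claw": -1},
    {"tx": -0.09, "ty": 0.0125, "tz": 0, "spin": 0, "claw": -1},
    {"tx": 0, "ty": 0, "tz": 0, "spin": 0, "claw": -1}
  ]
}}

```text
t: 14.8
ee_pos: [0.5432, -0.1144, 0.1421]
tool_rot: [-0.0, 0.07, 0.998, -0.0]
ft_force: [0.5, 0.2, -0.3]
grip_width: -0.003
gripper_force: 0.0
```

{"op": "play_rows", "data": {
  "motion": [
    {"tx": -0.02, "ty": 0.003, "tz": 0, "spin": 0, "claw": -1},
    {"tx": -0.02, "ty": 0.003, "tz": 0, "spin": 0, "claw": -1},
    {"tx": -0.02, "ty": 0.003, "tz": 0, "spin": 0, "claw": -1},
    {"tx": -0.02, "ty": 0.003, "tz": 0, "spin": 0, "claw": -1},
    {"tx": -0.02, "ty": 0.003, "tz": 0, "spin": 0, "claw": -1}
  ]
}}

```text
t: 15.42
ee_pos: [0.5246, -0.1116, 0.1415]
tool_rot: [-0.0, 0.07, 0.998, -0.0]
ft_force: [0.1, -0.7, -0.0]
grip_width: -0.006
gripper_force: 0.1
```

```bash
cat > look.py <<'E'
from h import *
import sys
s=arm.state();c=np.array([.630,-.1265]);x=np.array([.990,-.139]);P0=c-.08*x
print(s["t"],s["ee_pos"],"rel",((s["ee_pos"][:2]-P0)@x).round(4),"ft",s["ft_force"].round(1),s["gripper_force"])
mw=arm.camera_model("wrist");w=arm.camera("wrist");cv2.imwrite("pics/%s.png"%sys.argv[1],w)
cv2.imwrite("pics/%ss.png"%sys.argv[1],arm.camera("scene"))
hsv=cv2.cvtColor(w,cv2.COLOR_BGR2HSV);k=((hsv[...,1]<100)|(hsv[...,2]<60))
for r in range(0,330,10): print("%3d"%r,''.join('#' if q else '.' for q in k[r,130:390:4]))
for r,z in eval(sys.argv[2]): print(r,z,proj(mw,np.r_[P0+r*x,z]).round(0))
E
python3 look.py a1 "[(-.068,.16),(-.03,.16),(-.131,.036),(-.17,.007),(-.13,.146)]"
```

```text
15.425 [ 0.52459577 -0.11163944  0.14154079] rel -0.0265 ft [ 0.1 -0.7 -0. ] 0.10452598740812391
  0 .................................................................
 10 .................................................................
 20 .................................................................
 30 ........................################.........................
 40 ........................################.........................
 50 ........................################.........................
 60 ........................###...........##.........................
 70 ........................###...........###........................
 80 ........................###...........###........................
 90 .......................####...........###........................
100 .......................###################.......................
110 .......................###............####.......................
120 ......................####.............###.......................
130 ......................#####################......................
140 ...................
[... 726 characters left out ...]
#############.......
250 .......###################################################.......
260 .......###################################################.......
270 ........................#################........................
280 ......................#####################......................
290 .......#########...###########################...#########.......
300 ..#############################################################..
310 #################################################################
320 #################################################################
-0.068 0.16 [260. 197.]
-0.03 0.16 [260. 304.]
-0.131 0.036 [259.  39.]
-0.17 0.007 [258. -18.]
-0.13 0.146 [259. -16.]
```

{"op": "play_rows", "data": {
  "motion": [
    {"tx": -0.02, "ty": 0.003, "tz": 0, "spin": 0, "claw": -1},
    {"tx": -0.02, "ty": 0.003, "tz": 0, "spin": 0, "claw": -1},
    {"tx": -0.02, "ty": 0.003, "tz": 0, "spin": 0, "claw": -1},
    {"tx": -0.02, "ty": 0.003, "tz": 0, "spin": 0, "claw": -1},
    {"tx": -0.02, "ty": 0.003, "tz": 0, "spin": 0, "claw": -1}
  ]
}}

```text
t: 16.15
ee_pos: [0.5045, -0.1086, 0.1416]
tool_rot: [0.0, 0.07, 0.998, -0.0]
ft_force: [0.1, 0.0, -0.3]
grip_width: 0.001
gripper_force: 0.0
```

```bash
python3 look.py a2 "[(-.068,.16),(-.03,.16),(-.131,.036),(-.17,.007),(-.13,.146)]"
```

```text
16.15 [ 0.5045327  -0.10861749  0.14160339] rel -0.0467 ft [ 0.1  0.  -0.3] 0.0
  0 .................................................................
 10 .................................................................
 20 .................................................................
 30 .................................................................
 40 .................................................................
 50 .........................###############.........................
 60 ......####################################################.......
 70 ......####################################################.......
 80 ......####################################################.......
 90 ......####################################################.......
100 ......#####################################################......
110 ......#####################################################......
120 .....######################################################......
130 .....######################################################......
140 .....###############################
[... 709 characters left out ...]
....................
250 .........................###############.........................
260 ........................#################........................
270 ........................#################........................
280 ......................#####################......................
290 .......#########...###########################...#########.......
300 ..#############################################################..
310 #################################################################
320 #################################################################
-0.068 0.16 [259. 257.]
-0.03 0.16 [259. 353.]
-0.131 0.036 [258.  74.]
-0.17 0.007 [258.  16.]
-0.13 0.146 [259.  57.]
```

{"op": "play_rows", "data": {
  "motion": [
    {"tx": 0.05, "ty": -0.007, "tz": 0, "spin": 0, "claw": -1},
    {"tx": 0, "ty": 0, "tz": 0.2, "spin": 0, "claw": 0},
    {"tx": 0, "ty": 0, "tz": 0.25, "spin": 0, "claw": 1},
    {"tx": 0, "ty": 0, "tz": 0, "spin": 0, "claw": 1}
  ]
}}

```text
t: 16.75
ee_pos: [0.5175, -0.1106, 0.2353]
tool_rot: [0.003, 0.07, 0.998, -0.001]
ft_force: [-0.1, -0.7, -0.5]
grip_width: 0.637
gripper_force: 0.0
```

```bash
python3 look.py a3 "[(-.063-.065,.146),(-.063-.0305,.1616),(-.063+.0347,.0155),(-.063-.105,.0)]"; python3 - <<'E'
from h import *
c=np.array([.630,-.1265]);x=np.array([.990,-.139]);P0=c-.08*x
t=P0-.0966*x;s=arm.state();print(t,(np.r_[t,.126]-s["ee_pos"])/.2)
E
```

```text
16.75 [ 0.51750786 -0.11060949  0.23526345] rel -0.0336 ft [-0.1 -0.7 -0.5] 0.0
  0 .................................................................
 10 .................................................................
 20 .................................................................
 30 .................................................................
 40 .................................................................
 50 .......#..........#############################..................
 60 ...#..............#############################..................
 70 ..................#############################..................
 80 ....#.............#############################..................
 90 ..................#############################..................
100 ..................#############################..................
110 ..................############################...................
120 ...................######.....#....#....#####....................
130 .....................#######################.....................
140 ......................##############
[... 767 characters left out ...]
...............#######..........
260 ........#########..............................##########........
270 ......############.............................############......
280 ...##############...............................#############....
290 #################...............................################.
300 ################.................................################
310 ###############...................................###############
320 ##############.....................................##############
-0.128 0.146 [259.  53.]
-0.0935 0.1616 [259. 116.]
-0.0283 0.0155 [258. 171.]
-0.16799999999999998 0.0 [258.  25.]
[ 0.455166  -0.1019526] [-0.30235205  0.04123697 -0.52877912]
```

{"op": "play_rows", "data": {
  "motion": [
    {"tx": -0.15, "ty": 0.0205, "tz": 0, "spin": 0, "claw": 1},
    {"tx": -0.155, "ty": 0.0205, "tz": 0, "spin": 0, "claw": 1},
    {"tx": 0, "ty": 0, "tz": -0.15, "spin": 0, "claw": 1},
    {"tx": 0, "ty": 0, "tz": -0.15, "spin": 0, "claw": 1},
    {"tx": 0, "ty": 0, "tz": 0, "spin": 0, "claw": 1}
  ]
}}

```text
t: 17.48
ee_pos: [0.452, -0.1014, 0.1691]
tool_rot: [-0.003, 0.07, 0.998, 0.0]
ft_force: [0.3, -0.3, 0.1]
grip_width: 1.002
gripper_force: 0.0
```

{"op": "play_rows", "data": {
  "motion": [
    {"tx": 0, "ty": 0, "tz": -0.1, "spin": 0, "claw": 1},
    {"tx": 0, "ty": 0, "tz": -0.1, "spin": 0, "claw": 1},
    {"tx": 0, "ty": 0, "tz": 0, "spin": 0, "claw": 1}
  ]
}}

```text
t: 17.85
ee_pos: [0.4533, -0.1017, 0.1311]
tool_rot: [-0.001, 0.07, 0.998, 0.0]
ft_force: [-0.5, 0.9, 0.3]
grip_width: 0.998
gripper_force: 0.0
```

{"op": "play_rows", "data": {
  "motion": [
    {"tx": 0, "ty": 0, "tz": 0, "spin": 0, "claw": 0.61},
    {"tx": 0, "ty": 0, "tz": 0, "spin": 0, "claw": 0.58},
    {"tx": 0, "ty": 0, "tz": 0, "spin": 0, "claw": 0.55},
    {"tx": 0, "ty": 0, "tz": 0, "spin": 0, "claw": 0.55}
  ],
  "squeeze": 25
}}

```text
t: 18.35
ee_pos: [0.4544, -0.102, 0.1326]
tool_rot: [0.001, 0.07, 0.998, -0.0]
ft_force: [-0.4, 1.0, 6.6]
grip_width: 0.792
gripper_force: 27.2
```

```bash
python3 look.py a4 "[(-.063-.065,.146),(-.063-.0305,.1616),(-.063+.0347,.0155),(-.063-.105,.0)]"
```

```text
18.35 [ 0.45444763 -0.10196424  0.13258389] rel -0.0973 ft [-0.4  1.   6.6] 27.231580317020416
  0 .................................................................
 10 .................................................................
 20 .................................................................
 30 .................................................................
 40 .................................................................
 50 .................................................................
 60 .................................................................
 70 .................................................................
 80 .................................................................
 90 .................................................................
100 .................................................................
110 .................................................................
120 .................................................................
130 ..........................#############..........................
140 .....................
[... 720 characters left out ...]
################........
250 .......##################################################........
260 ....#########################################################....
270 ..#############################################################..
280 #################################################################
290 #################################################################
300 #################################################################
310 #################################################################
320 #################################################################
-0.128 0.146 [260. 224.]
-0.0935 0.1616 [260. 344.]
-0.0283 0.0155 [259. 279.]
-0.16799999999999998 0.0 [259.  96.]
```

{"op": "play_rows", "data": {
  "motion": [
    {"tx": -0.005, "ty": 0.0007, "tz": -0.01, "spin": 0, "claw": 0.55},
    {"tx": 0, "ty": 0, "tz": 0, "spin": 0, "claw": 0.55},
    {"tx": 0, "ty": 0, "tz": 0, "spin": 0, "claw": 0.55},
    {"tx": 0, "ty": 0, "tz": 0, "spin": 0, "claw": 0.55}
  ]
}}

```text
t: 18.95
ee_pos: [0.4545, -0.102, 0.1323]
tool_rot: [0.003, 0.07, 0.998, -0.0]
ft_force: [-2.3, 0.6, 24.9]
grip_width: 0.795
gripper_force: 29.4
```

```bash
python3 - <<'E'
from h import *
s=arm.state();print(s["ee_pos"],s["ft_force"],s["ft_torque"],s["gripper_force"])
E
```

```text
[ 0.45451958 -0.10203192  0.13228567] [-2.27186137  0.63297292 24.91601293] [0.28850844 0.77260538 0.02969069] 29.401665329933167
```

```bash
python3 -c "
from station import arm
print(arm.close_job())"
```

```text
the job is handed in; nothing more can be done
None
```

I handed the job in with the stand open and the meter leaning back on it, gripped by its upper half at about 29 N and pressed down with about 25 N. The foot force is only an estimate (15–20 N), and no verdict came back. The first light grip slipped as the meter came upright, so I pushed it over from the face side and regripped. I never moved near the solder reel, flux bottle or screwdriver.

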